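# Clamp a gift box in the labelling jig

## Task

Push the loose purple gift box along the labelling jig until it sits flat against both grey fences in the corner, and bed it there with a steady push of about 10 N against the back fence for half a second, without crushing the cardboard. Then flip the clamp's red lever over its high point, away from the box, until it snaps fully closed and the pad holds the box there. Leave the jars and the other things where they are.

Things in the scene. Friction and masses are not known exactly. Their poses are not given: they have to be found in the camera images.
- jig: Fixed labelling jig: aluminium plate 8 mm thick, in jig axes x -170..65, y -160..65 mm. Origin at table height under the centre of a home box: a box at home reads 0, 0, 8 mm in jig axes, unturned. Grey fences, 12 mm thick, top at 58 mm: side fence along x, inner face at y = +45 (x -148..57); the back fence along y
- back_fence: Grey back fence of the jig, fixed: 12 mm thick (jig x), 90 mm long (jig y), 50 mm tall. Origin: centre of its underside, at x 51, y 0, z 8 mm in jig axes, so the face that the box meets is at jig x = +45 mm. It is rigid: 1 mm of extra push there is 10 to 30 N, so go by the force and not by the pose
- pad_face (a point): Centre of the clamp's round rubber pad, 28 mm across, that faces jig +y; at x 20, z 50 mm in jig axes and, with the lever at its start, 6 to 11 mm clear of a home box. The clamp's dark frame behind it fills x 2..38, y -140..-72 mm, up to 64 mm high. Closed, the sprung pad presses the box with about 15 N
- box: Loose purple card gift box, gold trim, 90 x 90 x 60 mm high, 0.4 kg, too wide to grasp. Origin: centre of its underside. Starts on the plate 60 to 85 mm short of the back fence, 4 to 20 mm short of the side fence, turned up to 0.2 rad. Slides with 2 to 5 N; meet the fences at 2 to 3 cm/s; over 80 N from the robot, even for an instant, crushes it
- lever (a joint): Red clamp lever, rad: 0 open, leaning 0.436 from upright towards the box (jig +y); grows as it swings up (0.436 upright) and over to jig -y; 2.007 closed, level. Starts at 0.1 to 0.35. A spring resists with up to about 10 N at its end and throws it back to about 0.25 if let go before the high point near 1.45; past it, it snaps shut by itself
- lever_end (a point): Middle of the free end of the red lever, 105 mm from its pivot. The lever is a straight paddle 22 mm wide (jig x) and 10 mm thick, red from 20 to 105 mm from the pivot; it moves with the lever (fully open about 145 mm above the table, closed 50 mm)
- lever_pivot (a point): Centre of the lever's hinge, at x 20, y -110, z 50 mm in jig axes; the hinge runs along jig x
- box_done: a finished gift box like the loose one (90 x 90 x 60 mm), standing on the table, origin at the centre of its underside; a bystander
- jar0: dark jar with purple label, 58 mm across, 82 mm tall, standing on the table beside the jig's side fence, origin at the centre of its underside; a bystander
- jar1: dark jar like jar0; a bystander
- jar2: dark jar like jar0; a bystander
- tape: clear roll of tape lying flat, 76 mm across, 24 mm high, origin at the centre of its underside; a bystander
- roller: hand roller lying on the table, 150 mm long along its x, blue handle to -x, 32 mm high, origin below its middle; a bystander
Mind the look-alikes: they are no part of the job. Leave any pink, turquoise or white look-alike of the box alone.

How it is judged:
On the way, in this order (a step that is already met when the one before it is completed fails the run):
1. the box sits in the corner, flat against both fences, pressed on the back fence with 2 to 25 N, with the lever still open (x of box in the frame of jig between -0.003 and 0.003 m and y of box in the frame of jig between -0.005 and 0.003 m and angle between the x axis of box and the x axis of jig, either way round below 0.04 rad and angle between box's own z axis and vertical below 0.05 rad and value of joint lever below 0.9 rad and contact force between box and back_fence between 2 and 25 N), for 0.4 s.
2. the lever is snapped fully closed (value of joint lever above 1.94 rad), for 0.2 s.
At the end, for the whole second after the job is handed in: The box stands on the jig plate within 3 mm of both fences, square to the jig within 0.04 rad and at rest; the lever is closed to more than 1.94 rad and stays so by itself (x of box in the frame of jig between -0.003 and 0.003 m and y of box in the frame of jig between -0.003 and 0.003 m and angle between the x axis of box and the x axis of jig, either way round below 0.04 rad and angle between box's own z axis and vertical below 0.05 rad and value of joint lever above 1.94 rad and linear speed of box below 0.01 m/s and height (world z) of box below 0.011 m); the robot touches nothing.
It fails at once if the box is pressed with more than 80 N by the fingers or arm (crushed) (contact force between any of the fingers, the arm and box above 80 N).
It fails at once if the box is tipped (angle between box's own z axis and vertical above 0.25 rad).
It fails at once if a jar, the finished box, the tape or the roller is moved more than 30 mm (distance of any of box_done, jar0, jar1, jar2, tape, roller from where it was at the start of the episode above 0.03 m).
It also fails if it takes over 64 s, if anything falls off the work surface, if the arm or the gripper's body presses on something with over 40 N, if the wrist force passes 120 N, or if a joint passes its speed limit or range.

## Robot

A 6-joint arm with a two-finger parallel gripper is mounted at the origin on the work surface. World frame = base frame: x ahead of the robot, y to its left, z up, the work surface at z = 0. Lengths are in m, angles in rad, forces in N, time in s.
With the tool pointing down it reaches from about 0.25 to 0.775 m from the base axis. Payload 4 kg.
Tool frame: the origin (TCP) lies midway between the tips of the shut fingers; the grasp point (between the pads) lies 19 mm behind it (robot.hold_point_z is the distance from the TCP to the grasp point, in m); z points along the fingers, y is the line along which they close (so a half turn about z gives the same grasp; the last joint's range is limited). The gripper opens to 94 mm and grips with 3 to 60 N. Pads are 16 mm wide; open, the fingers measure 119 mm over their backs; the gripper's body (75 mm by 177 mm) begins 78 mm behind the grasp point.
Start: joints at [-1.253, 0.087, 1.371, -0, 1.684, -0.103], TCP at [0.225, -0.502, 0.206] pointing down, gripper open.
Joint ranges: [-3.1, 3.1], [-0.76, 2.03], [0.27, 2.55], [-1.08, 4.22], [0.17, 2.65], [-2.57, 2.57]. Speed limits (rad/s): [2.79, 2.79, 3.14, 3.14, 3.14, 3.14].

## Interface

Orientations are given as [roll, pitch, yaw] about the fixed x, y, z axes, in that order (R = Rz(yaw) Ry(pitch) Rx(roll)).
In Python, from bench import readout, imaging, robot gives the robot as it stands.
- The arm moves only by the tool carry_out, never from a script. Its argument "motion" is text: rows parted by semicolons, each of 7 numbers parted by spaces: the shift along the tool's x, y, z each as a share of 200 mm, from -1 to 1, then the turn, a rotation vector about the tool's x, y, z each as a share of 120 degrees, from -1 to 1, then the opening, from 0 (shut) to 1 (fully open). A call has 1 to 12 rows; each row shifts and turns the commanded pose from where the row before left it, along the tool's axes as they then stand; what a row does not reach is not made up. A row lasts 1/8 s, in which the tool goes at most 62.5 mm and 10.7 degrees, less where a joint would pass 70% of its speed; a pose out of reach is approached as far as the arm can. A call with a number of a shift or a turn outside -1 to 1 is refused whole. A call with a gripper value outside its range is refused whole. The fingers move at their own pace and stop on an object; the grip force is fixed at half the most. Time passes only in rows, so rows that do not move let the fingers close. It gives the time, the measured TCP pose, the force, the opening and the grip force at its end, in the units of the state.
- readout.get_obs(): the state, without advancing time (a new reading comes with each control period).
- imaging.snapshot(name): name is "scene" or "top" or "wrist"; returns a dict with "pixels" (420x560x3 uint8, red, green, blue), "fx", "fy", "cx", "cy" (pixels), "R" (3x3) and "t" (3): a world point X has camera coordinates R X + t. Camera axes: x right, y down, z forward; pixel columns grow to the right and rows downward; lengths in m; the calibration is good to about 2 mm. A picture is of the moment at which its call begins. There is no depth.
- robot.close_job(): hands the job in; it is judged then, once.
The state is a dict: "time": time; "joint_positions": joint angles; "qvel": joint speeds; "joint_torque": joint torques, N m; "tool_pos": TCP position; "ee_rot": TCP orientation; "wrist_force": force on the tool from outside, world axes, zero at the start; "wrist_torque": the same for the moment, N m; "width": finger opening in m; "finger_force": force on a finger pad.
Only numpy, scipy, OpenCV 4.12 (cv2) and the standard library are available. Lean on these libraries where they do the work, as an engineer would, in place of code of your own. Each camera call takes 0.05 s, during which the arm holds its last target. There are 200 camera calls.

## Working session

There is one attempt and no reset: what is moved stays moved. The work goes in short steps, Python scripts to look and compute and a tool call to move; the robot and the scene stay as the last step left them, time stands still between calls to the robot, and variables do not carry over. Pictures are saved under pics/ and viewed, at most 10 in all, crops included, and the job is handed in when it is done.

Besides the shell and the picture viewer there is one more tool, called after "Call:" as name(argument=value, ...) on one line, values as JSON. carry_out: Moves the arm, as the interface text tells. Its arguments: {"type":"object","properties":{"motion":{"type":"string"}},"required":["motion"]}

```bash
mkdir -p pics; ls
cat > h.py <<'E'
import numpy as np, cv2
from bench import readout, imaging, robot
def snap(n,f=None):
    s=imaging.snapshot(n); s={k:(np.array(v) if k!='pixels' else v) for k,v in s.items()}
    if f: cv2.imwrite('pics/'+f,cv2.cvtColor(s['pixels'],cv2.COLOR_RGB2BGR))
    return s
def ray(s,u,v):
    d=s['R'].T@np.array([(u-s['cx'])/s['fx'],(v-s['cy'])/s['fy'],1.]); return -s['R'].T@s['t'],d
def onz(s,u,v,z):
    c,d=ray(s,u,v); return c+d*(z-c[2])/d[2]
def proj(s,X):
    c=s['R']@np.array(X)+s['t']; return np.array([s['fx']*c[0]/c[2]+s['cx'],s['fy']*c[1]/c[2]+s['cy']])
E
python3 - <<'E'
from h import *
for n in('top','scene'):
    s=snap(n,n+'1.png'); print(n,-s['R'].T@s['t'],s['R'][2],s['fx'])
o=readout.get_obs();print(o)
E
```

```text
pics
top [0.42524865 0.01402516 1.19466021] [ 0.13406602 -0.02450626 -0.99066934] 415.90466625588425
scene [1.11226767 0.4309805  1.14717766] [-0.45277867 -0.3463452  -0.82160604] 396.12306671601834
{'time': 0.1, 'joint_positions': array([-1.25311217e+00,  8.78991036e-02,  1.37206470e+00,  5.80693025e-06,
        1.68355548e+00, -1.03096566e-01]), 'qvel': array([ 0.00185065, -0.00167782, -0.00358663, -0.00063319,  0.00116164,
       -0.00109798]), 'joint_torque': array([ 2.74514488e-03, -3.41250944e+01, -3.03301799e+01,  7.19816750e-02,
        3.04266158e-02, -1.03326759e-04]), 'tool_pos': array([ 0.22451345, -0.50157942,  0.20443084]), 'ee_rot': array([-3.13967685e+00, -2.04017097e-04,  4.20781176e-01]), 'wrist_force': array([-0.6415914 ,  0.13221353, -0.74597087]), 'wrist_torque': array([-0.01171583, -0.0217763 , -0.04549897]), 'finger_force': 0.0, 'width': 0.09362945466049687}
```

View pics/top1.png

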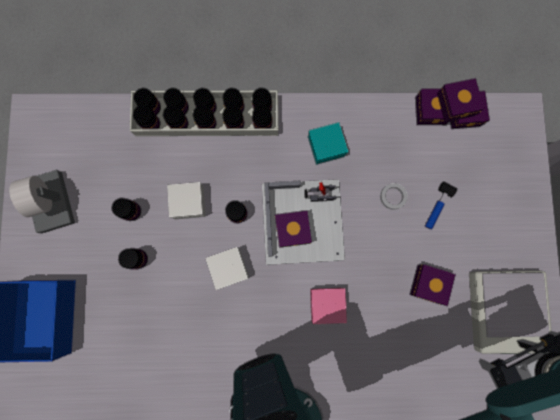

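View pics/scene1.png

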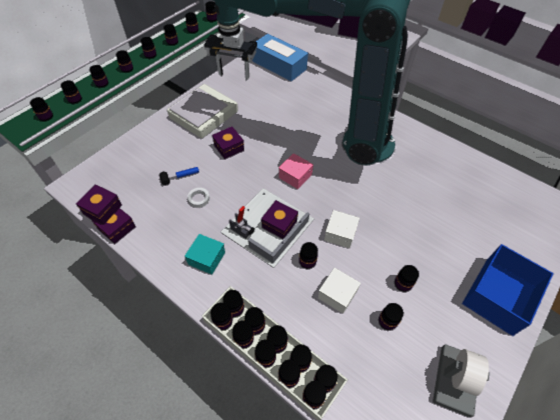

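Top view: the jig is at px (262–345, 180–265), with the back fence at the top, side fence at the left and clamp at (322,192). The loose box is at (294,229). Jig +x is roughly world +x. I'll measure from an enlarged crop.

Run:
```python
from h import *
s=snap('top');q=snap('scene')
a=s['pixels'][170:275,250:360];b=q['pixels'][180:270,215:320]
a=cv2.resize(a,None,fx=5.4,fy=5.4,interpolation=cv2.INTER_CUBIC)
cv2.imwrite('pics/c1.png',a[:,:,::-1])
b=cv2.resize(b,None,fx=6,fy=6,interpolation=cv2.INTER_CUBIC)
cv2.imwrite('pics/c2.png',b[:,:,::-1])
for p in [(262,182),(340,180),(344,262),(267,265)]: print(onz(s,*p,.008))
# purple box mask in top
hsv=cv2.cvtColor(s['pixels'],cv2.COLOR_RGB2HSV)
print(hsv[220,285],hsv[229,294],s['pixels'][220,285],s['pixels'][240,330],s['pixels'][220,270],s['pixels'][200,360],hsv[187,322])
```

```text
[0.67343606 0.05530531 0.008     ]
[ 0.67784739 -0.17213652  0.008     ]
[ 0.44013333 -0.17667911  0.008     ]
[0.4341746  0.04205353 0.008     ]
[151 161  65] [ 18 179 168] [65 24 64] [165 165 165] [78 79 82] [141 136 143] [  1 231 130]
```

View pics/c1.png

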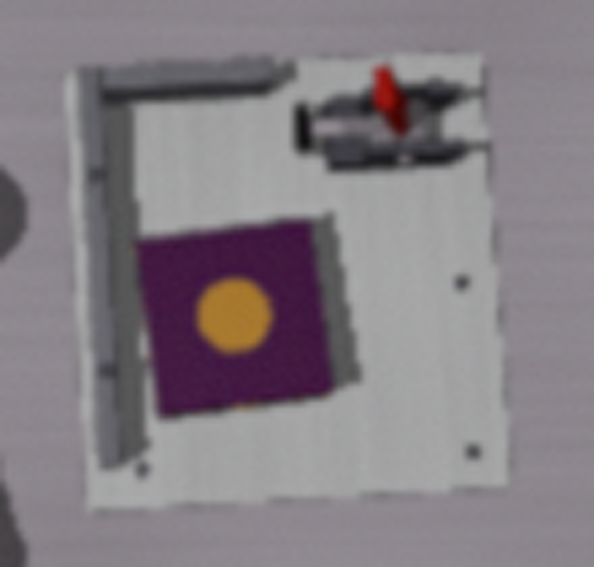

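View pics/c2.png

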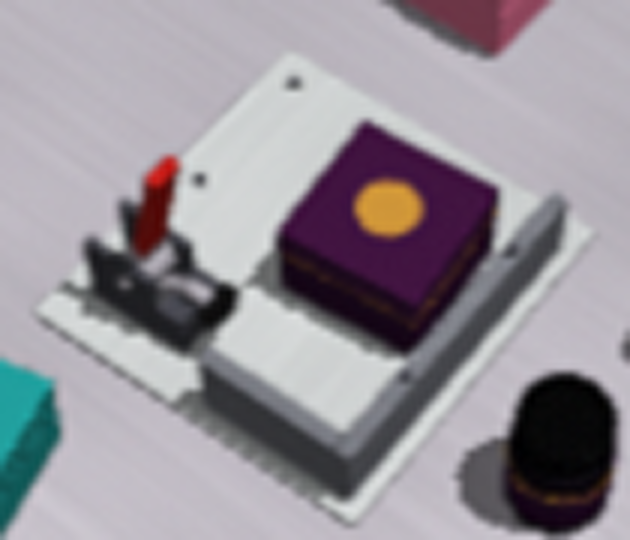

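Crop 1: plate corners are TL (68,72), TR (485,55), BR (508,485), BL (90,510), and the box's gold disc is at (235,315). Crop 2: the red lever leans slightly from upright, and jar0 is beside the side fence. Now I'll compute the jig frame from both views.

```bash
cat >> h.py <<'E'
def gold(s,win):
    x0,x1,y0,y1=win
    hsv=cv2.cvtColor(s['pixels'],cv2.COLOR_RGB2HSV)
    m=cv2.inRange(hsv,(12,110,110),(26,255,255)); z=np.zeros_like(m); z[y0:y1,x0:x1]=m[y0:y1,x0:x1]
    c=max(cv2.findContours(z,0,cv2.CHAIN_APPROX_NONE)[0],key=cv2.contourArea)
    return cv2.fitEllipse(c)[0]
E
python3 - <<'E'
from h import *
import json
s=snap('top');q=snap('scene')
J=np.array([(65,65),(65,-160),(-170,-160),(-170,65)])/1e3
def fit(P):
    P=np.array(P)[:,:2]; a=J-J.mean(0); b=P-P.mean(0)
    th=np.arctan2((a[:,0]*b[:,1]-a[:,1]*b[:,0]).sum(),(a*b).sum())
    R=np.array([[np.cos(th),-np.sin(th)],[np.sin(th),np.cos(th)]])
    t=P.mean(0)-R@J.mean(0); return th,t,R,(P-(J@R.T+t))*1e3
f=lambda p,x,y,k:(x+(p[0]+.5)/k-.5,y+(p[1]+.5)/k-.5)
A=[f(p,250,170,5.4) for p in[(68,72),(485,55),(508,485),(90,510)]]
B=[f(p,215,180,6) for p in[(352,522),(37,310),(293,53),(595,235)]]
# refine top corners
g=cv2.cvtColor(s['pixels'],cv2.COLOR_RGB2GRAY)
for nm,cam,P in(('top',s,A),('scene',q,B)):
    th,t,R,e=fit([onz(cam,*p,.008) for p in P]); print(nm,th,t,e.round(1).tolist())
for nm,cam,w in(('top',s,(270,320,210,250)),('scene',q,(265,295,205,222))):
    g=gold(cam,w); print(nm,g,onz(cam,*g,.068))
A2=[f(p,250,170,5.4) for p in[(138,242),(312,220),(332,388)]]
W=[onz(s,*p,.068) for p in A2]; print(W, np.linalg.norm(W[1]-W[0]),np.linalg.norm(W[1]-W[2]),
 np.arctan2(*(W[0]-W[1])[:2]*[-1,1]),np.arctan2(*(W[1]-W[2])[[1,0]]))
for p in[(400,130),(385,70)]: print(f(p,250,170,5.4))
hs=cv2.cvtColor(s['pixels'],cv2.COLOR_RGB2HSV)
E
```

```text
top 0.03789047974832784 [ 0.60905766 -0.01240975] [[-0.9, -0.2], [-1.6, -0.6], [2.2, 2.8], [0.2, -2.0]]
scene 0.037979268249758426 [ 0.6088004  -0.00662215] [[-2.4, -2.0], [-1.3, 1.0], [2.0, 2.3], [1.7, -1.4]]
top (292.9127197265625, 228.0) [ 0.53277866 -0.03033298  0.068     ]
scene (279.146728515625, 214.19667053222656) [ 0.53154785 -0.02881665  0.068     ]
[array([0.57048342, 0.01768956, 0.068     ]), array([ 0.58097342, -0.0706146 ,  0.068     ]), array([ 0.49572109, -0.07911409,  0.068     ])] 0.08892505314577559 0.08567497145275871 0.11823985994840716 0.09936968990066378
(323.66666666666663, 193.66666666666666)
(320.8888888888889, 182.55555555555554)
```

Jig pose: yaw 0.038, origin (0.609, −0.0095). The box reads jig (−78, −17) mm, turned about 0.07, which fits the ranges given. I'll turn the tool and go to the −y side of the box.

Call:
carry_out(motion="0 0 0 0 0 -0.081 0.45;0 0 0 0 0 -0.081 0.45;0 0 0 0 0 -0.081 0.45;0 0 0 0 0 -0.081 0.45;0 0 0 0 0 -0.081 0.45;0 0 0 0 0 -0.081 0.45;0 0 0 0 0 -0.081 0.45")

```text
time: 1.18
tool_pos: [0.2247, -0.502, 0.2054]
ee_rot: [-3.142, -0.0, 1.614]
wrist_force: [0.1, -0.4, -0.0]
width: 0.0424
finger_force: 0.0
```

Call:
carry_out(motion="0.21 0.174 0 0 0 0 0.45;0.21 0.174 0 0 0 0 0.45;0.21 0.174 0 0 0 0 0.45;0.21 0.174 0 0 0 0 0.45;0.21 0.174 0 0 0 0 0.45;0.21 0.174 0 0 0 0 0.45;0.21 0.174 0 0 0 0 0.45;0.21 0.174 0 0 0 0 0.45;0.208 0.171 0 0 0 0 0.45;0 0 0 0 0 0 0.45")

```text
time: 2.42
tool_pos: [0.5242, -0.11, 0.205]
ee_rot: [-3.141, -0.001, 1.614]
wrist_force: [-0.6, -0.8, -0.2]
width: 0.0424
finger_force: 0.0
```

```bash
cat >> h.py <<'E'
TH=.038;O=np.array([.609,-.0095]);RJ=np.array([[np.cos(TH),-np.sin(TH)],[np.sin(TH),np.cos(TH)]])
def toj(p): return RJ.T@(np.array(p[:2])-O)
def tow(x,y): return RJ@np.array([x,y])+O
def rep():
    o=readout.get_obs(); F=o['wrist_force']
    print('t',o['time'],'jig',(toj(o['tool_pos'])*1e3).round(1),'z',(o['tool_pos'][2]*1e3).round(1),'rpy',o['ee_rot'].round(3),'Fj',(RJ.T@F[:2]).round(2),F[2].round(2),'w',o['width'].round(4))
E
python3 -c "
from h import *
rep();s=snap('wrist','w1.png');print(s['pixels'].shape)"
```

```text
Traceback (most recent call last):
  File "h.py", line 24, in rep
    print('t',o['time'],'jig',(toj(o['tool_pos'])*1e3).round(1),'z',(o['tool_pos'][2]*1e3).round(1),'rpy',o['ee_rot'].round(3),'Fj',(RJ.T@F[:2]).round(2),F[2].round(2),'w',o['width'].round(4))
                                                                                                                                                                            ^^^^^^^^^^^^^^^^
AttributeError: 'float' object has no attribute 'round'
```

```bash
sed -i "s/o\['width'\].round(4)/round(o['width'],4)/" h.py
python3 -c "
from h import *
rep();s=snap('wrist','w1.png')
for p in [(20,-110,.05),(-33,-62,.068),(-170,-160,.008),(20,-65,.05)]: print(p,proj(s,[*tow(p[0]/1e3,p[1]/1e3),p[2]]))"
```

```text
t 2.425 jig [-88.6 -97.2] z 205.0 rpy [-3.141e+00 -1.000e-03  1.614e+00] Fj [-0.67 -0.8 ] -0.15 w 0.0424
(20, -110, 0.05) [392.63401398 213.0435174 ]
(-33, -62, 0.068) [344.00038022 166.17301668]
(-170, -160, 0.008) [208.47610775 245.25537992]
(20, -65, 0.05) [396.88864659 166.92437989]
```

View pics/w1.png

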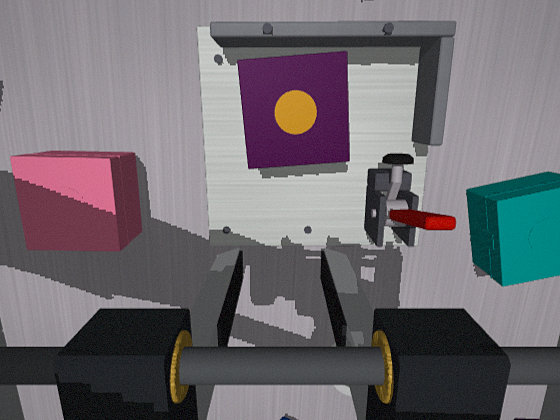

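The wrist view agrees with the jig frame: plate corner seen at (210,247), predicted (208,245). The box corner nearest the clamp is at (350,162), about jig (−28, −58). Descending beside the box.

Call:
carry_out(motion="0 -0.03 0.2 0 0 0.002 0.45;0 0 0.25 0 0 0.002 0.45;0 0 0.25 0 0 0 0.45;0 0 0.125 0 0 0 0.45;0.05 0 0 0 0 0 0.45;0.04 0 0 0 0 0 0.45;0 0 0 0 0 0 0.45")

```text
time: 3.35
tool_pos: [0.5176, -0.0952, 0.0427]
ee_rot: [3.138, 0.001, 1.601]
wrist_force: [-0.1, -0.3, -0.7]
width: 0.0423
finger_force: 0.0
```

Call:
carry_out(motion="0.015 0 0 0 0 0 0.45;0.015 0 0 0 0 0 0.45;0.015 0 0 0 0 0 0.45;0.015 0 0 0 0 0 0.45;0.015 0 0 0 0 0 0.45;0.015 0 0 0 0 0 0.45")

```text
time: 4.1
tool_pos: [0.5157, -0.0772, 0.0404]
ee_rot: [-3.141, 0.0, 1.6]
wrist_force: [-0.4, -2.5, 2.3]
width: 0.0424
finger_force: 1.3
```

```bash
python3 -c "
from h import *
rep()"
```

```text
t 4.1 jig [-95.8 -64.1] z 40.4 rpy [-3.141  0.     1.6  ] Fj [-0.45 -2.5 ] 2.27 w 0.0424
```

Call:
carry_out(motion="0.014 0 0 0 0 0 0.45;0.014 0 0 0 0 0 0.45;0.014 0 0 0 0 0 0.45")

```text
time: 4.47
tool_pos: [0.5159, -0.069, 0.0405]
ee_rot: [3.141, 0.001, 1.6]
wrist_force: [1.4, -5.6, 0.5]
width: 0.0426
finger_force: 2.8
```

Call:
carry_out(motion="0.008 0 0 0 0 0 0.45;0.008 0 0 0 0 0 0.45")

```text
time: 4.72
tool_pos: [0.5163, -0.0689, 0.0409]
ee_rot: [3.14, 0.007, 1.6]
wrist_force: [1.8, -11.6, -1.5]
width: 0.0425
finger_force: 5.8
```

Call:
carry_out(motion="-0.02 0 0 0 0 0 0.45;-0.04 0 -0.05 0 0 0 0.45;0 0 -0.25 0 0 0 0.45;0 0 -0.25 0 0 0 0.45;0 -0.27 0 0 0 0 0.45;0.2 0 0 0 0 0 0.45;0.11 0 0 0 0 0 0.45;0 0 0 0 0 0 0.45")

```text
time: 5.72
tool_pos: [0.46, -0.0161, 0.1512]
ee_rot: [3.141, -0.001, 1.602]
wrist_force: [0.2, -0.3, 0.4]
width: 0.0422
finger_force: 0.0
```

Call:
carry_out(motion="0 0 0 0 0 0.083 0.45;0 0 0 0 0 0.083 0.45;0 0 0 0 0 0.083 0.45;0 0 0 0 0 0.083 0.45;0 0 0 0 0 0.083 0.45;0 0 0 0 0 0.083 0.45;0 0 0 0 0 0.083 0.45;0 0 0 0 0 0.083 0.45;0 0 0 0 0 0.081 0.45;0 0 0 0 0 0 0.45")

```text
time: 6.98
tool_pos: [0.4603, -0.018, 0.1506]
ee_rot: [3.141, -0.0, 0.041]
wrist_force: [-0.1, 0.2, 0.1]
width: 0.0422
finger_force: 0.0
```

```bash
python3 -c "
from h import *
rep();s=snap('wrist','w2.png');snap('top','t2.png')
for n,w in(('top',(255,345,180,265)),('scene',(250,310,190,240))):
    q=snap(n)
    try: g=gold(q,w);p=onz(q,*g,.068);print(n,g,toj(p)*1e3)
    except Exception as e: print(n,e)
p=gold(s,(0,560,0,300));print(p,toj(onz(s,*p,.068))*1e3)"
```

```text
t 6.975 jig [-149.    -2.8] z 150.6 rpy [ 3.141 -0.     0.041] Fj [-0.09  0.22] 0.1 w 0.0422
top (288.5093688964844, 221.0003204345703) [-57.25717973  -6.91115942]
scene (281.8912353515625, 217.3955535888672) [-73.37199763  -1.5262067 ]
(280.1730041503906, 116.07957458496094) [-71.76270075  -0.85503234]
```

View pics/w2.png

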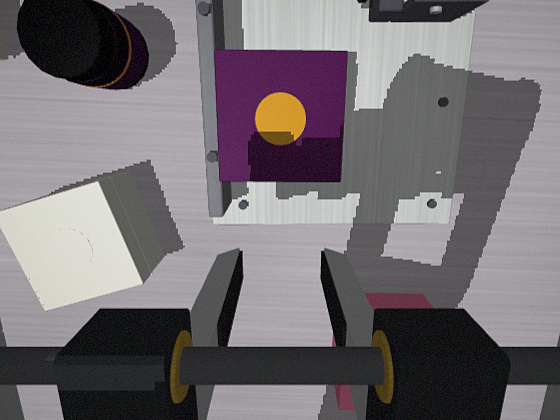

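The wrist view shows the box square and against the side fence, centred near jig x −73. Next I go down behind it and push in +x.

Call:
carry_out(motion="0 0 0.25 0 0 0 0.45;0 0 0.25 0 0 0 0.45;0 0 0.05 0 0 0 0.45;0.05 0 0 0 0 0 0.45;0.015 0 0 0 0 0 0.45;0.015 0 0 0 0 0 0.45;0.015 0 0 0 0 0 0.45;0.015 0 0 0 0 0 0.45")

```text
time: 8.18
tool_pos: [0.4818, -0.0165, 0.0409]
ee_rot: [3.141, 0.001, 0.04]
wrist_force: [-3.6, -0.3, 1.9]
width: 0.0421
finger_force: 1.5
```

Call:
carry_out(motion="0.015 0 0 0 0 0 0.45;0.015 0 0 0 0 0 0.45;0.015 0 0 0 0 0 0.45;0.015 0 0 0 0 0 0.45;0.015 0 0 0 0 0 0.45;0.015 0 0 0 0 0 0.45;0.015 0 0 0 0 0 0.45;0.015 0 0 0 0 0 0.45;0.015 0 0 0 0 0 0.45;0.015 0 0 0 0 0 0.45")

```text
time: 9.43
tool_pos: [0.5122, -0.0152, 0.0404]
ee_rot: [3.142, -0.0, 0.04]
wrist_force: [-3.1, 0.1, 1.3]
width: 0.0422
finger_force: 1.2
```

```bash
python3 -c "
from h import *
rep()"
```

```text
t 9.425 jig [-96.9  -2. ] z 40.4 rpy [ 3.142 -0.     0.04 ] Fj [-3.06  0.21] 1.33 w 0.0422
```

Call:
carry_out(motion="0.015 0 0 0 0 0 0.45;0.015 0 0 0 0 0 0.45;0.015 0 0 0 0 0 0.45;0.015 0 0 0 0 0 0.45;0.015 0 0 0 0 0 0.45;0.015 0 0 0 0 0 0.45;0.015 0 0 0 0 0 0.45;0.015 0 0 0 0 0 0.45;0.015 0 0 0 0 0 0.45;0.015 0 0 0 0 0 0.45;0.015 0 0 0 0 0 0.45")

```text
time: 10.8
tool_pos: [0.5452, -0.0138, 0.0404]
ee_rot: [3.142, -0.0, 0.04]
wrist_force: [-1.2, -0.7, 0.9]
width: 0.0422
finger_force: 0.9
```

Call:
carry_out(motion="0.012 0 0 0 0 0 0.45;0.012 0 0 0 0 0 0.45")

```text
time: 11.05
tool_pos: [0.55, -0.0137, 0.0404]
ee_rot: [3.142, -0.0, 0.04]
wrist_force: [-2.2, 0.1, -0.4]
width: 0.0423
finger_force: 0.9
```

Call:
carry_out(motion="0.01 0 0 0 0 0 0.45;0.01 0 0 0 0 0 0.45")

```text
time: 11.3
tool_pos: [0.5534, -0.0136, 0.0404]
ee_rot: [3.141, 0.001, 0.04]
wrist_force: [-4.9, -0.8, 2.0]
width: 0.042
finger_force: 2.8
```

Call:
carry_out(motion="0.008 0 0 0 0 0 0.45")

```text
time: 11.42
tool_pos: [0.5534, -0.0136, 0.0405]
ee_rot: [3.141, 0.005, 0.04]
wrist_force: [-9.6, -0.7, 5.8]
width: 0.0421
finger_force: 4.8
```

Call:
carry_out(motion="0.004 0 0 0 0 0 0.45;0 0 0 0 0 0 0.45;0 0 0 0 0 0 0.45")

```text
time: 11.8
tool_pos: [0.5533, -0.0136, 0.0405]
ee_rot: [3.141, 0.007, 0.04]
wrist_force: [-9.0, -1.6, 5.7]
width: 0.0423
finger_force: 4.8
```

Call:
carry_out(motion="0 0 0 0 0 0 0.45;0 0 0 0 0 0 0.45;0 0 0 0 0 0 0.45;0 0 0 0 0 0 0.45")

```text
time: 12.3
tool_pos: [0.5534, -0.0136, 0.0405]
ee_rot: [3.141, 0.007, 0.04]
wrist_force: [-9.8, -1.3, 5.2]
width: 0.0421
finger_force: 4.8
```

```bash
python3 -c "
from h import *
rep()
s=snap('top');q=snap('scene')
for n,c,w in(('top',s,(255,345,180,265)),('scene',q,(250,330,190,250))):
    g=gold(c,w);print(n,g,toj(onz(c,*g,.068))*1e3)
a=cv2.resize(s['pixels'][165:275,245:355],None,fx=3.5,fy=3.5,interpolation=2);b=cv2.resize(q['pixels'][180:270,215:325],None,fx=3.5,fy=3.5,interpolation=2)
c=np.zeros((385,770,3),np.uint8);c[:,:385]=a;c[:b.shape[0],385:]=b
cv2.imwrite('pics/m3.png',c[:,:,::-1])"
```

```text
t 12.3 jig [-55.8  -2. ] z 40.5 rpy [3.141 0.007 0.04 ] Fj [-9.79 -0.94] 5.19 w 0.0421Traceback (most recent call last):
  File "<string>", line 6, in <module>
    g=gold(c,w);print(n,g,toj(onz(c,*g,.068))*1e3)
  File "h.py", line 17, in gold
    c=max(cv2.findContours(z,0,cv2.CHAIN_APPROX_NONE)[0],key=cv2.contourArea)
ValueError: max() iterable argument is empty
```

Call:
carry_out(motion="0.005 0 0 0 0 0 0.45;0 0 0 0 0 0 0.45;0 0 0 0 0 0 0.45;0 0 0 0 0 0 0.45;-0.01 0 0 0 0 0 0.45;-0.02 0 0 0 0 0 0.45;-0.15 0 0 0 0 0 0.45;-0.2 0 -0.2 0 0 0 0.3;0 0 -0.3 0 0 0 0;0 0 -0.3 0 0 0 0;0 0 0 0 0 0 0")

```text
time: 13.78
tool_pos: [0.4852, -0.0168, 0.2076]
ee_rot: [3.139, -0.015, 0.04]
wrist_force: [0.7, -0.1, -0.2]
width: 0.0055
finger_force: 0.0
```

```bash
python3 -c "
from h import *
rep()
s=snap('wrist');q=snap('scene')
a=cv2.resize(s['pixels'],(400,300),interpolation=3);b=cv2.resize(q['pixels'][180:270,215:325],None,fx=3.6,fy=3.6,interpolation=2)
c=np.zeros((330,800,3),np.uint8);c[:300,:400]=a;c[:b.shape[0],400:400+b.shape[1]]=b
cv2.imwrite('pics/m3.png',c[:,:,::-1])
for n,c,w in(('w',s,(0,560,0,300)),('scene',q,(250,330,190,250))):
  try:
    g=gold(c,w);print(n,g,toj(onz(c,*g,.068))*1e3)
  except Exception as e: print(n,e)
"
```

```text
t 13.775 jig [-124.    -2.6] z 207.6 rpy [ 3.139 -0.015  0.04 ] Fj [ 0.71 -0.08] -0.2 w 0.0055
w (279.7878723144531, 61.22930908203125) [-0.52777285 -0.66222078]
scene (268.96685791015625, 232.2821807861328) [-2.24981236 -0.2341366 ]
```

View pics/m3.png

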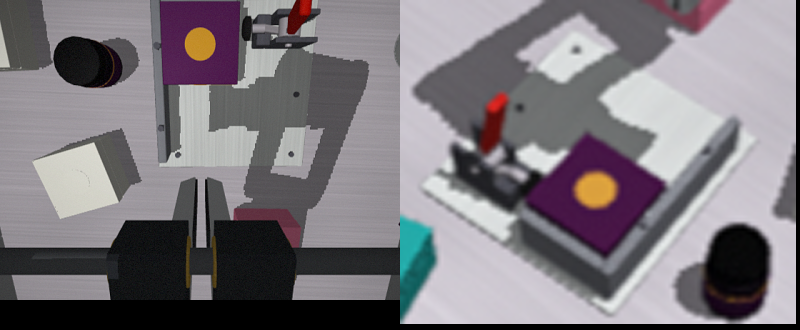

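The box is home: gold disc at jig (−1,−0.5) in both views, with the lever still open. Now I turn the tool and go to the box side of the lever.

Call:
carry_out(motion="0 0 0 0 0 -0.083 0;0 0 0 0 0 -0.083 0;0 0 0 0 0 -0.083 0;0 0 0 0 0 -0.083 0;0 0 0 0 0 -0.083 0;0 0 0 0 0 -0.083 0;0 0 0 0 0 -0.083 0;0 0 0 0 0 -0.083 0;0 0 0 0 0 -0.086 0;0 0 0 0 0 0 0")

```text
time: 15.12
tool_pos: [0.4805, -0.0162, 0.1981]
ee_rot: [-3.138, -0.001, 1.608]
wrist_force: [0.1, -0.4, 0.7]
width: 0.0003
finger_force: 0.0
```

Call:
carry_out(motion="-0.06 0.24 0 0 0 0 0;-0.06 0.24 0 0 0 0 0;-0.08 0.24 0 0 0 0 0;-0.03 0 0 0 0 0 0;0 0 0.2 0 0 0 0;0 0 0.19 0 0 0 0;0 0 0 0 0 0 0")

```text
time: 16.0
tool_pos: [0.6232, -0.056, 0.118]
ee_rot: [-3.132, -0.002, 1.609]
wrist_force: [0.1, -0.3, 0.0]
width: 0.0004
finger_force: 0.0
```

```bash
python3 -c "
from h import *
rep()
s=snap('wrist');q=snap('scene')
a=cv2.resize(s['pixels'],(400,300),interpolation=3);b=cv2.resize(q['pixels'][170:260,205:315],None,fx=3.6,fy=3.6,interpolation=2)
c=np.zeros((330,800,3),np.uint8);c[:300,:400]=a;c[:b.shape[0],400:400+b.shape[1]]=b
cv2.imwrite('pics/m4.png',c[:,:,::-1])
"
```

```text
t 16.0 jig [ 12.4 -47. ] z 118.0 rpy [-3.132e+00 -2.000e-03  1.609e+00] Fj [ 0.12 -0.29] 0.02 w 0.0004
```

View pics/m4.png

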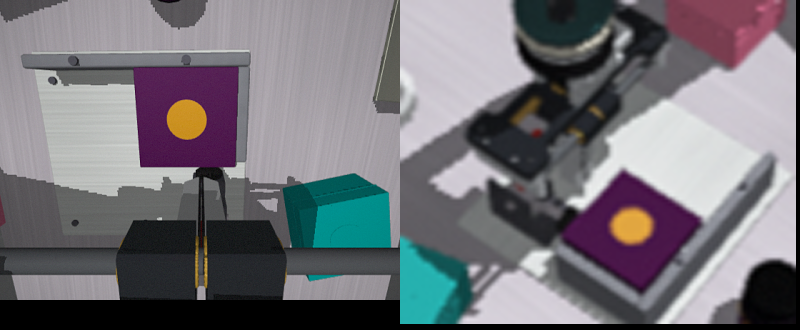

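Call:
carry_out(motion="0 0.04 -0.04 0 0 0 0;-0.1 0 0 0 0 0 0;-0.07 0 -0.01 0 0 0 0;-0.07 0 -0.01 0 0 0 0;-0.04 0 0 0 0 0 0;-0.04 0 0 0 0 0 0")

```text
time: 16.85
tool_pos: [0.6383, -0.1189, 0.1352]
ee_rot: [3.139, -0.004, 1.611]
wrist_force: [2.4, 8.0, 1.1]
width: 0.0007
finger_force: 3.8
```

```bash
python3 -c "
from h import *
rep()"
```

```text
t 16.85 jig [  25.2 -110.5] z 135.2 rpy [ 3.139 -0.004  1.611] Fj [2.67 7.95] 1.14 w 0.0007
```

Call:
carry_out(motion="-0.045 -0.02 0.02 0 0 0 0;-0.04 0 0.02 0 0 0 0;-0.04 0 0.015 0 0 0 0;-0.035 0 0.02 0 0 0 0;-0.035 0 0.022 0 0 0 0;-0.032 0 0.025 0 0 0 0")

```text
time: 17.6
tool_pos: [0.6375, -0.1655, 0.1135]
ee_rot: [3.135, -0.0, 1.611]
wrist_force: [2.3, 4.2, 7.1]
width: 0.0006
finger_force: 4.2
```

```bash
python3 -c "
from h import *
rep()"
```

```text
t 17.6 jig [  22.6 -157. ] z 113.5 rpy [ 3.135 -0.     1.611] Fj [2.45 4.12] 7.1 w 0.0006
```

Still in contact, at about 0.8 rad past upright. Continuing along the arc past the high point.

Call:
carry_out(motion="-0.03 0 0.03 0 0 0 0;-0.025 0 0.035 0 0 0 0;-0.025 0 0.035 0 0 0 0;-0.02 0 0.035 0 0 0 0;-0.015 0 0.035 0 0 0 0;0 0 0 0 0 0 0;0 0 0 0 0 0 0")

```text
time: 18.48
tool_pos: [0.6362, -0.1887, 0.0761]
ee_rot: [-3.142, 0.0, 1.61]
wrist_force: [1.5, 0.8, -0.6]
width: 0.0003
finger_force: 0.0
```

```bash
python3 -c "
from h import *
rep()"
```

```text
t 18.475 jig [  20.4 -180.1] z 76.1 rpy [-3.142  0.     1.61 ] Fj [1.54 0.75] -0.65 w 0.0003
```

The force is gone, so the lever has snapped over. I'll raise the arm, back off and check.

Call:
carry_out(motion="0 0 -0.2 0 0 0 0;0 0 -0.3 0 0 0 0;0 0 -0.2 0 0 0 0;-0.1 -0.25 0 0 0 0 0;-0.1 -0.25 0 0 0 0 0;-0.1 -0.25 0 0 0 0 0;-0.1 -0.25 0 0 0 0 0;0 0 0 0 0 0 0;0 0 0 0 0 0 0")

```text
time: 19.6
tool_pos: [0.4401, -0.2765, 0.2168]
ee_rot: [3.14, 0.001, 1.61]
wrist_force: [0.7, -0.2, 0.1]
width: 0.0005
finger_force: 0.0
```

```bash
python3 -c "
from h import *
rep()
s=snap('top');q=snap('scene')
a=cv2.resize(s['pixels'][165:275,245:365],None,fx=3.3,fy=3.3,interpolation=2);b=cv2.resize(q['pixels'][180:270,205:315],None,fx=3.6,fy=3.6,interpolation=2)
c=np.zeros((370,800,3),np.uint8);c[:a.shape[0],:a.shape[1]]=a;c[:b.shape[0],400:400+b.shape[1]]=b
cv2.imwrite('pics/m5.png',c[:,:,::-1])
for n,c,w in(('top',s,(255,345,170,265)),('scene',q,(250,330,190,250))):
  try:
    g=gold(c,w);print(n,g,toj(onz(c,*g,.068))*1e3)
  except Exception as e: print(n,e)
print(proj(s,[*tow(.02,-.215),.055]),proj(q,[*tow(.02,-.215),.055]))
"
```

```text
t 19.6 jig [-179.  -260.4] z 216.8 rpy [3.14e+00 1.00e-03 1.61e+00] Fj [ 0.72 -0.22] 0.11 w 0.0005
top (285.5270690917969, 200.7081298828125) [-0.9201293  -1.54438661]
scene (269.2063903808594, 232.44931030273438) [-2.21407894  0.76163454]
[361.27352324 190.62349489] [214.68787273 206.19937206]
```

View pics/m5.png

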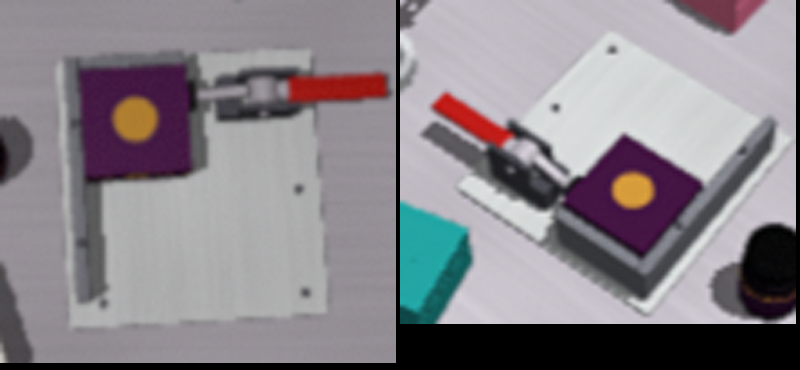

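The lever lies level: its end is at top px (362,191), and fully closed would be (361,191). The pad is on the box and the box is in the corner. Handing in.

```bash
python3 -c "
from h import *
print(robot.close_job())"
```

```text
the job is handed in; nothing more can be done
None
```

I handed the job in with the box in the corner against both fences and bedded at about 10 N; the clamp lever is snapped closed with its pad on the box, and I saw no bystander disturbed. The hand-in returned no verdict.

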